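# Reset the spring tester and hold its slide at the index fork

## Task

Reset the spring tester: press its treadle right down to the stop, then let it come fully up again. Then take the upright black grip of the tester's spring-loaded slide and pull it out, towards the front end of the tester, until the pointer on the slide stands between the two prongs of the index fork on the white scale; do not pull the pointer out past the fork. Finish while still holding the slide there (it springs back if let go), and leave the index fork and the other things on the counter where they are.

Things in the scene. Friction and masses are not known exactly. Their poses are not given: they have to be found in the camera images.
- tester: spring tester fixed to the counter: grey base 240 x 120 x 12 mm, two guide rods, a spring tube at the rear, a white scale beam (top at z 46 mm) along the left side. Origin: centre of its underside. Its -x axis points to its front end, roughly to the robot, and is the way to pull; y left, z up. All but the grip lies below 63 mm.
- pull_slide: aluminium carriage, 50 x 65 mm, top at z 48 mm, with the black grip in its middle. Origin: under the grip's middle, at counter height; axes as the tester's. At rest its origin is 20 mm to the +x side of the tester's origin; it moves only along the tester's -x, at most 68 mm. A spring draws it back with 4.8 N plus 0.12 N per mm; it returns when let go.
- pull_grip (a point): point to grasp in the black grip of the slide, 78 mm above the counter. The grip is an upright block, 24 mm along the tester's x, 40 mm along y, from z 52 to 98 mm; axes as the tester's. Free space all round it above z 63 mm.
- pointer (a point): tip of the slide's dark pointer, a 4 mm wide blade that points to the left (+y) from the slide over the white scale beam, 50 mm above the counter; level in x with the middle of the grip; axes as the tester's
- mark (a point): middle of the gap between the two upright prongs of the steel index fork on the scale beam, on the pointer's line. Clear gap 16 mm along x, prongs 4 mm thick, tops at z 62 mm; the pointer passes just beside them without touching. The pointer starts 30 to 55 mm to the +x side of this point. Axes as the tester's.
- treadle_unit: foot of the reset treadle, fixed to the counter on the left or the right of the tester, about 150 mm from it: plate 140 x 80 x 10 mm. Origin: centre of its underside. The treadle's hinge lies along y at x +48 mm, z 28 mm; its free end points to -x.
- treadle_pad (a point): middle of the pressing area with black ribs on the top of the hinged steel treadle, 80 mm from the hinge. At rest 55 mm above the counter; fully down 31 mm above the counter and 4 mm further to the unit's -x. The treadle plate is 58 mm wide and ends 25 mm beyond this point.
- treadle (a joint): angle of the treadle: 0 at rest (sloping up), 0.30 rad fully down at its stop; a spring brings it back up. About 3.4 N on the pad start it moving, about 9 N hold it at the stop.
- tape_roll: bystander to be left alone: beige ring of tape lying flat, about 98 mm across, 25 mm high. Origin: centre of its underside.
- petri_dish: bystander to be left alone: round dish with lid, 61 mm across, 16 mm high. Origin: centre of its underside.
- small_bottle: bystander to be left alone: small brown bottle, 36 mm across, 72 mm high. Origin: centre of its underside.
- marker_pen: bystander to be left alone: marker pen lying on the counter in front of the tester, 126 mm long, 13 mm thick. Origin: centre of its underside.

How it is judged (in metres and radians):
On the way, in this order (a step that is already met when the one before it is completed fails the run):
1. the treadle is pressed down to its stop (within 0.03 rad) (value of joint treadle above 0.27 rad), for 0.1 s.
2. the treadle has come up again (below 0.05 rad) (value of joint treadle below 0.05 rad), for 0.1 s.
3. the slide is held by the gripper with its pointer between the prongs (x of pointer in the frame of mark between -0.006 and 0.006 m and contact force between the fingers and pull_slide above 3 N), for 0.5 s.
At the end, for the whole second after the job is handed in: The pointer stands between the prongs (within 6 mm of the middle of the gap), the gripper's fingers hold the slide there against its spring (more than 3 N on it), and the treadle is up (all of step 3 and value of joint treadle below 0.05 rad); the arm keeps its last pose, push and grip.
It fails at once if the pointer is pulled out past the fork (more than 14 mm beyond the middle of the gap) (x of pointer in the frame of mark below -0.014 m).
It fails at once if the index fork is shifted by more than 3 mm (distance of mark from where it was at the start of the episode above 0.003 m).
It fails at once if a bystander is moved by more than 20 mm (distance of any of tape_roll, petri_dish, small_bottle, marker_pen from where it was at the start of the episode above 0.02 m).
It also fails if it takes over 46 s, if anything falls off the work surface, if the arm or the gripper's body presses on something with over 40 N, if the wrist force passes 120 N, or if a joint passes its speed limit or range.

## Robot

A 6-joint arm with a two-finger parallel gripper is mounted at the origin on a cart in front of the work surface, level with it; the furniture and walls round the work are solid. World frame = base frame: x ahead of the robot, y to its left, z up, the work surface at z = 0. Lengths are in m, angles in degrees, forces in N, time in s.
With the tool pointing down it reaches from about 0.225 to 0.725 m from the base axis. Payload 3.1 kg.
Tool frame: the origin (TCP) lies between the finger pads; the fingertips stand 17 mm ahead of it and the grasp point (between the pads) lies 2 mm behind it (bot.tip_extent is the distance from the TCP to the fingertips, in m); z points along the fingers, y is the line along which they close (so a half turn about z gives the same grasp; the last joint's range is limited). The gripper opens to 85 mm and grips with 20 to 120 N. Pads are 22 mm wide; open, the fingers measure 114 mm over their backs; the gripper's body (76 mm by 85 mm) begins 54 mm behind the grasp point. The pads swing forward as they close: fully open they stand 13 mm farther back than shut.
Start: joints at [-70.52, 2.75, 5.684, 92.934, 0, 82.678], TCP at [0.237, -0.469, 0.248] pointing down, gripper open.
Joint ranges: [-166.93, 166.93], [-56.73, 111.36], [-69.38, 81.34], [-121.58, 131.49], [-85.45, 84.26], [-180, 180]. Speed limits (degrees/s): [159.86, 159.86, 180, 180, 180, 180].

## Interface

Orientations are given as [roll, pitch, yaw] about the fixed x, y, z axes, in that order (R = Rz(yaw) Ry(pitch) Rx(roll)).
In Python, from workcell import bot gives the robot as it stands.
- The arm moves only by the tool drive_effector, called after "Request:" by a JSON object that holds its "api" and its "payload", one argument or row to a line. Schema: {"type":"object","properties":{"offsets":{"type":"array","items":{"type":"array","items":{"type":"array","items":{"type":"number"},"minItems":7,"maxItems":7},"minItems":1,"maxItems":12},"minItems":1,"maxItems":1},"squeeze":{"type":"number"},"only":{"type":"string"},"quiet":{"type":"boolean"},"lines":{"type":"string"}},"required":["offsets"],"additionalProperties":false}. offsets is a list that holds a single list of rows (three levels of brackets), with 1 to 12 rows, each of 7 numbers: the finger opening in m, then dx, dy, dz in shares of the most that a row can go, 1 being 62.5 mm, then a rotation vector rx, ry, rz in parts of the range, where 1.0 means 45 degrees; each row shifts and turns the commanded pose from where the row before left it, along the tool's axes as they then stand; what a row does not reach is not made up. A row lasts 1/8 s, in which the tool goes at most 0.0625 m and 10.7 degrees, less where a joint would pass 70% of its speed; a pose out of reach is approached as far as the arm can. The fingers move at their own pace and stop on an object; squeeze is the grip in N (left out, the last holds). Time passes only in rows, so rows that do not move let the fingers close. The tool returns the time, the measured TCP pose, the force, the opening and the grip force at its end. only (a regular expression) keeps the lines of the reply that match it, lines (a string "A,B") keeps lines A to B, and quiet returns only ok. Shift and turn numbers lie between -1 and 1, and a call with a number outside is refused. Input that does not fit is refused with a message, and nothing moves.
- bot.observe(): the state, without advancing time (a new reading comes with each control period).
- bot.capture(name): name is "scene" or "top" or "wrist"; returns a dict with "image" (384x512x3 uint8, red, green, blue), "fx", "fy", "cx", "cy" (pixels), "R" (3x3) and "t" (3): a world point X has camera coordinates R X + t; the wrist camera has in their place "mount" (4x4, takes a point from camera to tool coordinates, whose origin is the TCP and whose axes are the flange's). Camera axes: x right, y down, z forward; pixel columns grow to the right and rows downward; lengths in m; the calibration is good to about 2 mm. The wrist camera is an equidistant fisheye: a pixel r from the principal point sees the ray r / f radians off the axis. A picture is of the moment at which its call begins: read the wrist's pose just before it. There is no depth.
- bot.close_job(): hands the job in; it is judged then, once.
The state is a dict: "t": time; "joint_positions": joint angles; "joint_velocities": joint speeds; "joint_efforts": joint torques, N m; "position": TCP position; "ee_rot": TCP orientation; "force": force on the tool from outside, world axes, zero at the start; "ft_torque": the same for the moment, N m; "gripper_width": finger opening in m; "grasp_force": force on a finger pad.
Only numpy, scipy, OpenCV 4.12 (cv2) and the standard library are available. Lean on these libraries where they do the work, as an engineer would, in place of code of your own. Each camera call takes 0.05 s, during which the arm holds its last target. There are 200 camera calls.

## Working session

There is one attempt and no reset: what is moved stays moved. The work goes in short steps, Python scripts to look and compute and a tool call to move; the robot and the scene stay as the last step left them, time stands still between calls to the robot, and variables do not carry over. Pictures are saved under pics/ and viewed, at most 10 in all, crops included, and the job is handed in when it is done.

```bash
ls; mkdir -p pics
```

Run:
```python
from workcell import bot
import cv2
for n in("scene","top"):
    c=bot.capture(n); cv2.imwrite(f"pics/{n}.png",c["image"][:,:,::-1]); print(n,c["fx"],c["fy"],c["cx"],c["cy"],c["R"],c["t"])
s=bot.observe();print(s["t"],s["position"],s["ee_rot"])
```

```text
pics
workcell.py
scene 429.4153329140065 429.4153329140065 256.71904948484075 193.9011602512135 [[-0.74429117 -0.66784722  0.00327879]
 [-0.37652534  0.41555873 -0.8279732 ]
 [ 0.55159707 -0.61748769 -0.56075809]] [0.428448   0.27865249 0.6072725 ]
top 480.0404012194897 480.0404012194897 253.78904621542537 188.9340346668832 [[ 0.02537382 -0.99950755 -0.0184613 ]
 [-0.9974806  -0.02408994 -0.06672428]
 [ 0.06624669  0.02010783 -0.99760065]] [0.01848269 0.55976044 0.87816463]
0.1 [ 0.23655448 -0.46811259  0.24723795] [-1.79879506e+02 -1.55373208e-02  2.68016550e+01]
```

View pics/top.png

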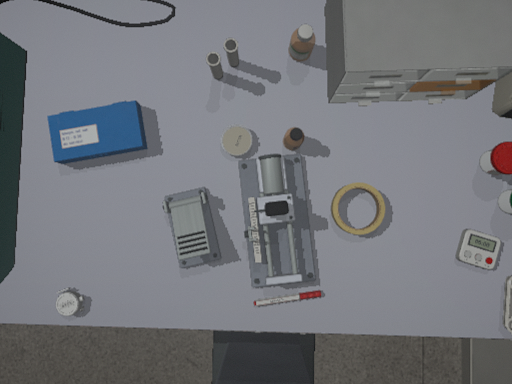

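View pics/scene.png

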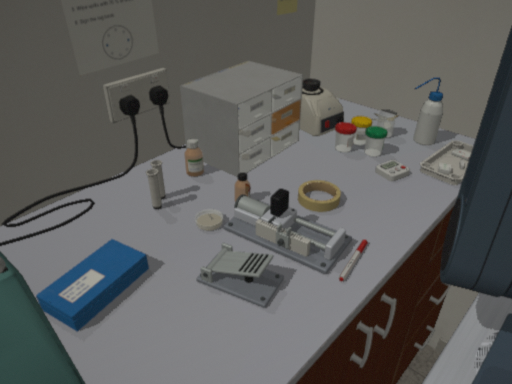

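The top view shows the tester centred at about (277,221) with the black grip at (276,208). The treadle is to its left with ribs at about (192,243), the tape is at (358,208), the dish at (237,140), the bottle at (293,138) and the pen at (288,298). Next I'll look at enlarged crops.

Run:
```python
import cv2
a=cv2.imread("pics/top.png")[145:305,155:335]; cv2.imwrite("pics/topc.png",cv2.resize(a,None,fx=3.7,fy=3.7,interpolation=cv2.INTER_CUBIC))
a=cv2.imread("pics/scene.png")[175:305,190:370]; cv2.imwrite("pics/scenec.png",cv2.resize(a,None,fx=4.4,fy=4.4,interpolation=cv2.INTER_CUBIC))
```

```text
(no output)
```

View pics/topc.png

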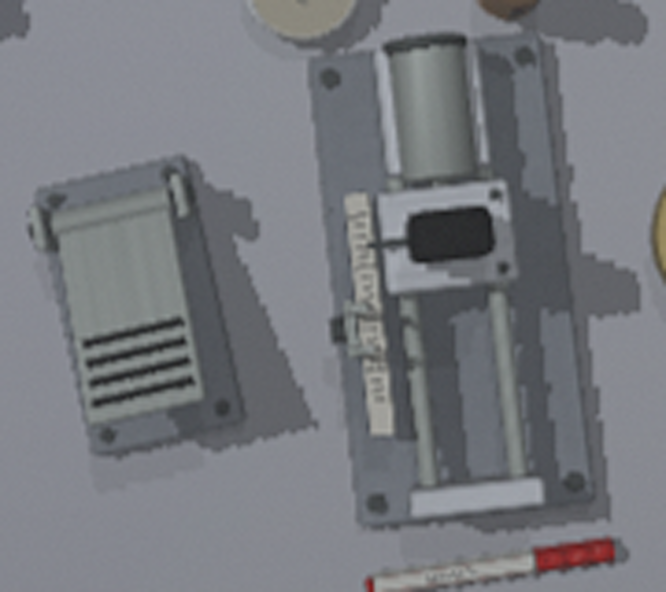

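View pics/scenec.png

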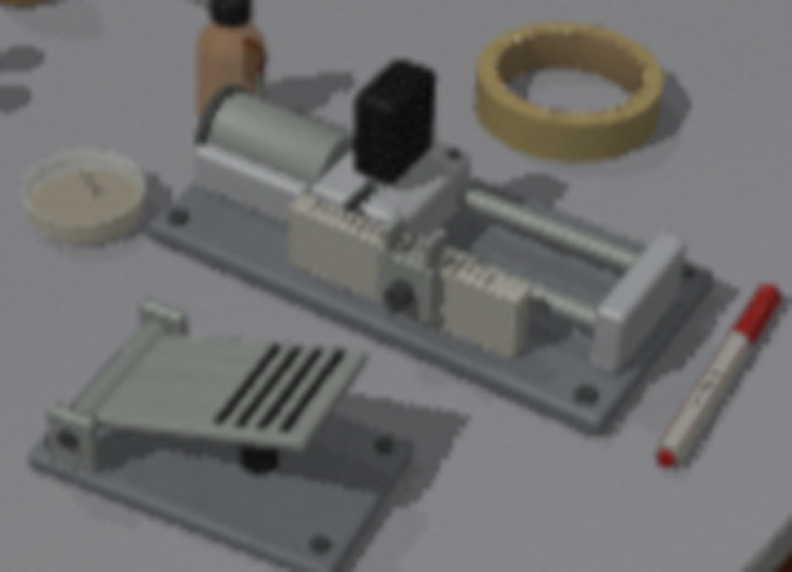

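The crops show the ribs centred at topcrop (140,363). The grip top is at about (450,233) and the pointer runs along row 244. The fork is around (360,328), with its knob at (337,330).

Create h.py:
```python
import numpy as np
from workcell import bot
def ray(c,u,v,z):
    R=np.array(c["R"]);t=np.array(c["t"]);d=R.T@[(u-c["cx"])/c["fx"],(v-c["cy"])/c["fy"],1];o=-R.T@t
    return o+d*(z-o[2])/d[2]
```

Run:
```python
from h import *
np.set_printoptions(precision=4,suppress=True)
c=bot.capture("top"); s=bot.capture("scene")
T=lambda u,v,z:ray(c,155+u/3.7-.4,145+v/3.7-.4,z)
S=lambda u,v,z:ray(s,190+u/4.4-.4,175+v/4.4-.4,z)
for n,u,v,z in [("RL",309,65,.012),("FL",358,524,.012),("FR",595,492,.012),("RR",545,38,.012),("grip",451,231,.098),("pointer",372,246,.05),("pointerb",405,242,.05),("beamR",356,193,.046),("beamF",382,434,.046),("knob",337,330,.045),("prong1",356,308,.062),("prong2",364,350,.062),("pad",140,363,.055),("rib1a",84,344,.059),("rib1b",183,321,.059),("rib4a",93,404,.051),("rib4b",194,380,.051),("uFL",96,455,.01),("uFR",240,418,.01),("uRR",185,157,.01),("uRL",38,190,.01)]: print(n,T(u,v,z))
print("scene")
for n,u,v,z in [("pad",284,387,.055),("grip",396,78,.098),("knob",400,294,.04)]: print(n,S(u,v,z))
```

```text
RL [0.6096 0.0634 0.012 ]
FL [0.3784 0.0324 0.012 ]
FR [ 0.3975 -0.086   0.012 ]
RR [ 0.6262 -0.0567  0.012 ]
grip [ 0.524  -0.0086  0.098 ]
pointer [0.5172 0.0283 0.05  ]
pointerb [0.5196 0.0123 0.05  ]
beamR [0.543  0.0368 0.046 ]
beamF [0.4264 0.0212 0.046 ]
knob [0.476  0.0444 0.045 ]
prong1 [0.4872 0.035  0.062 ]
prong2 [0.4673 0.0306 0.062 ]
pad [0.458  0.1386 0.055 ]
rib1a [0.4665 0.1653 0.059 ]
rib1b [0.4788 0.118  0.059 ]
rib4a [0.4375 0.1613 0.051 ]
rib4b [0.4503 0.1127 0.051 ]
uFL [0.4089 0.1659 0.01  ]
uFR [0.4294 0.0935 0.01  ]
uRR [0.5611 0.1256 0.01  ]
uRL [0.5424 0.2004 0.01  ]
scene
pad [0.4571 0.139  0.055 ]
grip [ 0.5233 -0.0087  0.098 ]
knob [0.4696 0.051  0.04  ]
```

The measurements agree with each other. The tester yaw is about 7.6°, the grip is at (.523,-.009), the pad at (.458,.139), and the pull needed is about 40 mm. I'll turn the tool to yaw 97.6° and close the fingers on the way.

Units first: shifts go in shares of 62.5 mm and turns go in shares of 45 degrees. So -10.1 degrees is -0.2244.

Request:
{"api": "drive_effector", "payload": {
  "offsets": [
    [[0,0,0,0,0,0,-0.2244],[0,0,0,0,0,0,-0.2244],[0,0,0,0,0,0,-0.2244],[0,0,0,0,0,0,-0.2244],[0,0,0,0,0,0,-0.2244],[0,0,0,0,0,0,-0.2244],[0,0,0,0,0,0,-0.2244]]
  ],
  "squeeze": 60
}}

```text
t: 1.08
position: [0.2366, -0.4684, 0.248]
ee_rot: [-180.0, -0.0, 97.8]
force: [-0.5, 0.8, 0.6]
gripper_width: -0.0
grasp_force: 0.0
```

Request:
{"api": "drive_effector", "payload": {
  "offsets": [
    [[0,0.7616,0.3968,0,0,0,0],[0,0.7616,0.3968,0,0,0,0],[0,0.7616,0.3968,0,0,0,0],[0,0.7616,0.3968,0,0,0,0],[0,0.7616,0.3968,0,0,0,0],[0,0.7616,0.3968,0,0,0,0],[0,0.7616,0.3968,0,0,0,0],[0,0.7616,0.3968,0,0,0,0],[0,0.7616,0.3968,0,0,0,0],[0,0.7616,0.3968,0,0,0,0],[0,0.7616,0.3968,0,0,0,0],[0,0.7616,0.3968,0,0,0,0]]
  ]
}}

```text
t: 2.58
position: [0.4575, 0.1384, 0.2482]
ee_rot: [180.0, 0.0, 97.5]
force: [0.9, -1.1, -0.7]
gripper_width: -0.0002
grasp_force: 0.0
```

Request:
{"api": "drive_effector", "payload": {
  "offsets": [
    [[0,0,0,0,0,0,0],[0,0,0,0,0,0,0]]
  ]
}}

```text
t: 2.82
position: [0.4568, 0.1364, 0.248]
ee_rot: [-179.9, 0.0, 97.5]
force: [0.0, -1.0, -0.2]
gripper_width: 0.0001
grasp_force: 0.0
```

To row units: 0.0425 m is 0.68.

Request:
{"api": "drive_effector", "payload": {
  "offsets": [
    [[0,0,0,0.68,0,0,0],[0,0,0,0.68,0,0,0],[0,0,0,0.68,0,0,0],[0,0,0,0.68,0,0,0],[0,0,0,0,0,0,0]]
  ]
}}

```text
t: 3.45
position: [0.4544, 0.1347, 0.0754]
ee_rot: [-179.6, 0.0, 97.4]
force: [-0.0, -0.1, 1.2]
gripper_width: 0.0004
grasp_force: 0.0
```

Request:
{"api": "drive_effector", "payload": {
  "offsets": [
    [[0,0,0,0.128,0,0,0],[0,0,-0.016,0.128,0,0,0],[0,0,-0.016,0.128,0,0,0],[0,0,-0.016,0.128,0,0,0],[0,0,0,0,0,0,0],[0,0,0,0,0,0,0]]
  ]
}}

```text
t: 4.2
position: [0.4556, 0.1354, 0.049]
ee_rot: [179.8, 0.1, 97.5]
force: [-3.7, -3.1, 7.9]
gripper_width: 0.0
grasp_force: 4.0
```

To row units: 0.004 m is 0.064, 0.003 m is 0.048.

Request:
{"api": "drive_effector", "payload": {
  "offsets": [
    [[0,0,0,0.064,0,0,0],[0,0,0,0.048,0,0,0],[0,0,0,0,0,0,0],[0,0,0,0,0,0,0]]
  ]
}}

```text
t: 4.7
position: [0.4558, 0.1355, 0.0472]
ee_rot: [179.8, 0.2, 97.5]
force: [-13.7, -4.3, 33.5]
gripper_width: -0.0002
grasp_force: 16.7
```

Run:
```python
from workcell import bot
import cv2
c=bot.capture("scene");a=c["image"][175:305,190:370,::-1]; cv2.imwrite("pics/press.png",cv2.resize(a,None,fx=4.4,fy=4.4,interpolation=cv2.INTER_CUBIC))
```

```text
(no output)
```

View pics/press.png

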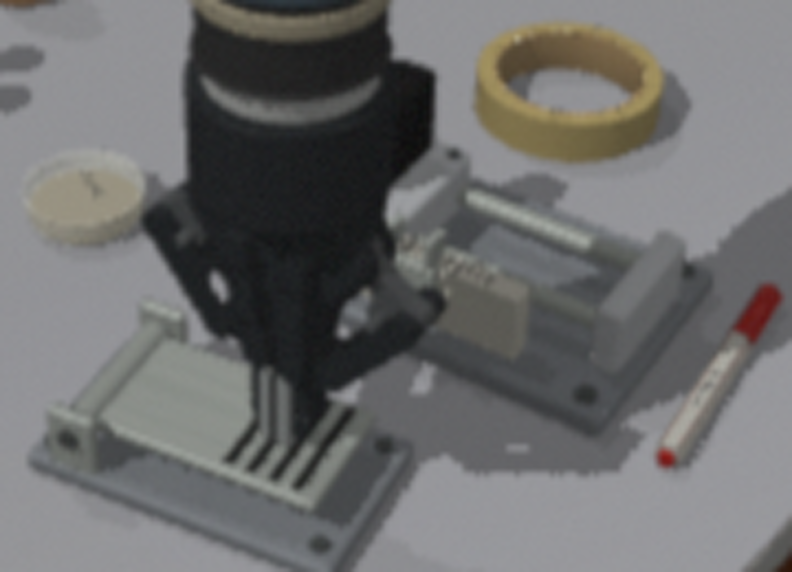

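The picture shows the treadle flat, and the force rose steeply to 33 N, so it is at its stop. Now I'll lift off and go above the grip with the fingers open.

To row units: -0.04 m is -0.64, -0.03 m is -0.48.

Request:
{"api": "drive_effector", "payload": {
  "offsets": [
    [[0,0,0,-0.16,0,0,0],[0,0,0,-0.48,0,0,0],[0,0,0,-0.64,0,0,0],[0,0,0,-0.64,0,0,0],[0,0,0,-0.64,0,0,0]]
  ]
}}

```text
t: 5.38
position: [0.4546, 0.1363, 0.2015]
ee_rot: [179.9, -0.0, 97.5]
force: [0.3, 0.2, -0.3]
gripper_width: -0.0002
grasp_force: 0.0
```

Request:
{"api": "drive_effector", "payload": {
  "offsets": [
    [[0.06,-0.608,0.192,0,0,0,0],[0.06,-0.608,0.192,0,0,0,0],[0.06,-0.608,0.192,0,0,0,0],[0.06,-0.608,0.192,0,0,0,0],[0.06,0,0,0,0,0,0],[0.06,0,0,0,0,0,0]]
  ]
}}

```text
t: 6.12
position: [0.5217, -0.008, 0.1998]
ee_rot: [180.0, -0.0, 97.5]
force: [0.3, -0.6, 0.9]
gripper_width: 0.0601
grasp_force: 0.0
```

Run:
```python
from h import *
import cv2
s=bot.observe();c=bot.capture("wrist");cv2.imwrite("pics/w1.png",c["image"][:,:,::-1])
print(s["position"],s["ee_rot"],s["force"],c["mount"],c["fx"],c["cx"],c["cy"])
```

```text
[ 0.52170326 -0.00802388  0.19975771] [ 1.79968772e+02 -2.67246891e-02  9.74882659e+01] [ 0.27831994 -0.58580457  0.85232264] [[-1.86899074e-04 -9.44297554e-01 -3.29092837e-01  8.59982404e-02]
 [ 9.99999972e-01 -2.23151286e-04  7.23873107e-05 -2.70979605e-04]
 [-1.41792650e-04 -3.29092814e-01  9.44297569e-01 -1.25572102e-01]
 [ 0.00000000e+00  0.00000000e+00  0.00000000e+00  1.00000000e+00]] 297.3186396354542 254.80434514186183 191.88439116229105
```

View pics/w1.png

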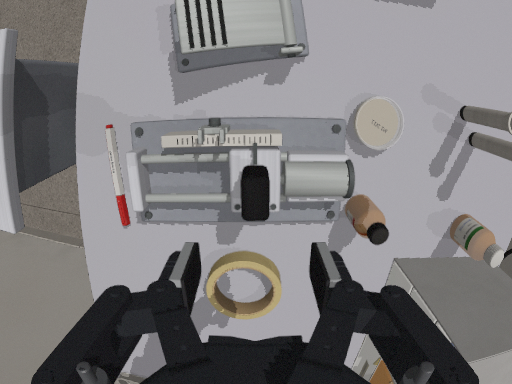

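The wrist view shows the pointer at about (255,148), the fork at about (213,132) and the grip at (255,192). The treadle is back up. I'll zoom in on the fork.

Run:
```python
import cv2
a=cv2.imread("pics/w1.png")[105:225,180:290]; cv2.imwrite("pics/w1c.png",cv2.resize(a,None,fx=5,fy=5,interpolation=cv2.INTER_CUBIC))
```

```text
(no output)
```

View pics/w1c.png

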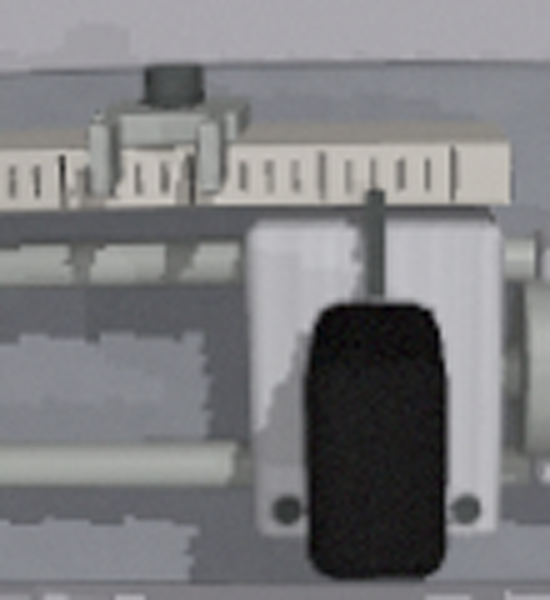

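Add to h.py:
```python
from scipy.spatial.transform import Rotation as Ro
def wray(c,s,u,v,z):
    p=np.array([u-c["cx"],v-c["cy"]]);r=np.hypot(*p);a=r/c["fx"]
    d=np.r_[p/r*np.sin(a),np.cos(a)]
    M=np.array(c["mount"]);Rw=Ro.from_euler("xyz",s["ee_rot"],degrees=True).as_matrix()
    o=Rw@M[:3,3]+s["position"];d=Rw@M[:3,:3]@d
    return o+d*(z-o[2])/d[2]
```

Run:
```python
from h import *
np.set_printoptions(precision=4,suppress=True)
s=bot.observe();c=bot.capture("wrist")
P={}
for n,u,v,z in [("pr1",101,193,.062),("pr2",210,188,.062),("ptr",374,192,.05),("ptrb",375,290,.05),("griptopA",310,440,.098),("griptopB",445,440,.098),("gFar",375,308,.098),("gNear",375,576,.098)]:
    P[n]=wray(c,s,180+u/5-.4,105+v/5-.4,z);print(n,P[n])
e=np.array([np.cos(np.radians(7.6)),np.sin(np.radians(7.6)),0])
print("gap",(P["pr2"]-P["pr1"])@e,"pull",(P["ptr"]-(P["pr1"]+P["pr2"])/2)@e)
```

```text
pr1 [0.4666 0.0264 0.062 ]
pr2 [0.4863 0.0296 0.062 ]
ptr [0.5159 0.0305 0.05  ]
ptrb [0.5186 0.0118 0.05  ]
griptopA [ 0.5099 -0.0029  0.098 ]
griptopB [ 0.5316 -0.      0.098 ]
gFar [0.5174 0.0203 0.098 ]
gNear [ 0.5235 -0.0255  0.098 ]
gap 0.019952061385552423 pull 0.0394045497775515
```

The gap of 20.0 mm between prong centres matches the spec, and the pull is 39.4 mm. I'll descend and grip.

To row units: 0.028 m is 0.448, 0.001 m is 0.016.

Request:
{"api": "drive_effector", "payload": {
  "offsets": [
    [[0.06,0,0.016,0.448,0,0,0],[0.06,0,0,0.448,0,0,0],[0.06,0,0,0.448,0,0,0],[0.06,0,0,0.448,0,0,0],[0.06,0,0,0,0,0,0]]
  ]
}}

```text
t: 6.85
position: [0.52, -0.0068, 0.0848]
ee_rot: [-179.7, -0.1, 97.6]
force: [-0.3, 0.2, 0.4]
gripper_width: 0.06
grasp_force: 0.0
```

Request:
{"api": "drive_effector", "payload": {
  "offsets": [
    [[0,0,0,0,0,0,0],[0,0,0,0,0,0,0],[0,0,0,0,0,0,0],[0,0,0,0,0,0,0],[0,0,0,0,0,0,0],[0,0,0,0,0,0,0]]
  ],
  "squeeze": 60
}}

```text
t: 7.6
position: [0.5219, -0.0082, 0.0896]
ee_rot: [-179.9, 0.0, 97.5]
force: [-6.4, -0.6, 6.2]
gripper_width: 0.0229
grasp_force: 62.7
```

To row units: -0.005 m is -0.08, -0.004 m is -0.064.

Request:
{"api": "drive_effector", "payload": {
  "offsets": [
    [[0,0,-0.064,0,0,0,0],[0,0,-0.08,0,0,0,0],[0,0,-0.08,0,0,0,0],[0,0,-0.08,0,0,0,0],[0,0,-0.08,0,0,0,0],[0,0,-0.08,0,0,0,0],[0,0,-0.064,0,0,0,0],[0,0,0,0,0,0,0],[0,0,0,0,0,0,0]]
  ]
}}

```text
t: 8.72
position: [0.4937, -0.0122, 0.0896]
ee_rot: [179.5, 0.0, 97.6]
force: [7.4, 2.8, 0.2]
gripper_width: 0.023
grasp_force: 62.0
```

Run:
```python
from h import *
import cv2
s=bot.observe();c=bot.capture("wrist");print(s["position"],s["ee_rot"])
cv2.imwrite("pics/w2.png",c["image"][:,:,::-1])
cv2.imwrite("pics/w2c.png",cv2.resize(c["image"][30:150,180:320,::-1],None,fx=5,fy=5,interpolation=cv2.INTER_CUBIC))
```

```text
[ 0.49374792 -0.01216389  0.08964946] [1.79476317e+02 2.98716552e-02 9.75524835e+01]
```

View pics/w2c.png

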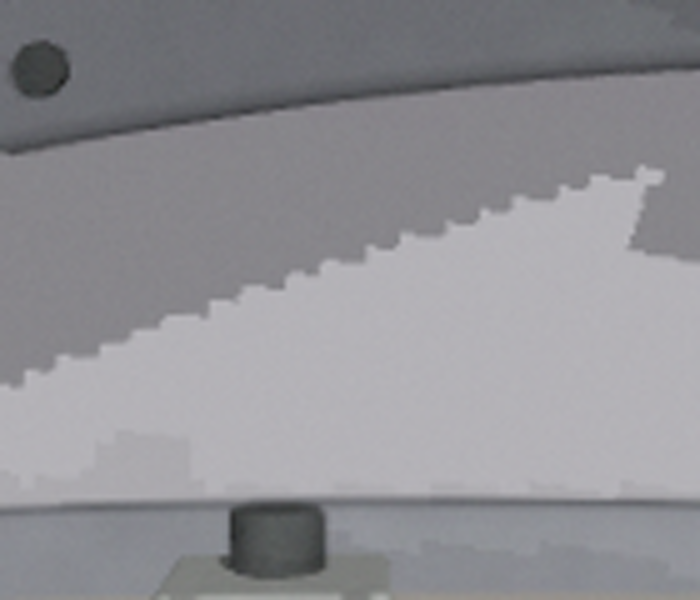

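This crop sits too high: only the fork's knob shows, at (278,540). I'll take the rows below.

Run:
```python
import cv2
a=cv2.imread("pics/w2.png")[130:250,190:310]; cv2.imwrite("pics/w2d.png",cv2.resize(a,None,fx=5,fy=5,interpolation=cv2.INTER_CUBIC))
```

```text
(no output)
```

View pics/w2d.png

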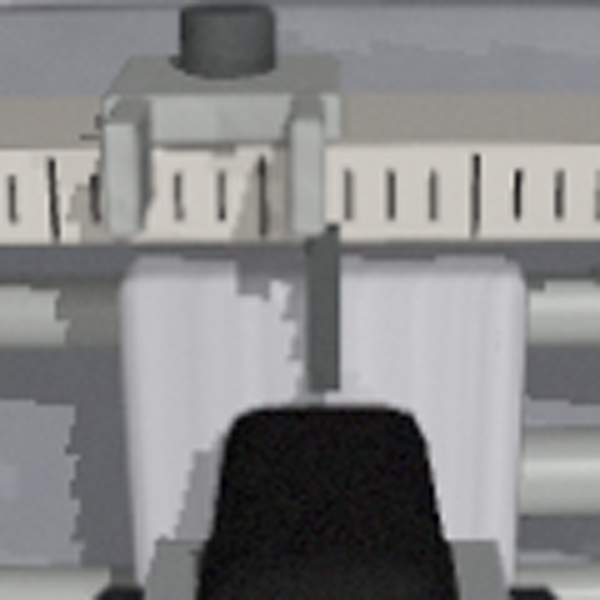

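Run:
```python
from h import *
s=bot.observe();c=bot.capture("wrist");P={}
for n,u,v,z in [("pr1",123,230,.062),("pr2",307,228,.062),("ptr",324,230,.05),("ptrb",323,385,.05)]:
    P[n]=wray(c,s,190+u/5-.4,130+v/5-.4,z);print(n,P[n].round(4))
e=np.array([np.cos(np.radians(7.6)),np.sin(np.radians(7.6)),0])
print("gap",(P["pr2"]-P["pr1"])@e,"pull",(P["ptr"]-(P["pr1"]+P["pr2"])/2)@e,s["position"])
```

```text
pr1 [0.4666 0.0265 0.062 ]
pr2 [0.4863 0.0293 0.062 ]
ptr [0.4886 0.0258 0.05  ]
ptrb [0.4911 0.0067 0.05  ]
gap 0.019833783799007982 pull 0.011830234288588773 [ 0.4938134  -0.01217171  0.08967478]
```

To row units: -0.004 m is -0.064.

Request:
{"api": "drive_effector", "payload": {
  "offsets": [
    [[0,0,-0.064,0,0,0,0],[0,0,-0.064,0,0,0,0],[0,0,-0.064,0,0,0,0],[0,0,0,0,0,0,0],[0,0,0,0,0,0,0],[0,0,0,0,0,0,0],[0,0,0,0,0,0,0],[0,0,0,0,0,0,0],[0,0,0,0,0,0,0]]
  ]
}}

```text
t: 9.95
position: [0.4824, -0.0137, 0.0897]
ee_rot: [179.4, 0.0, 97.6]
force: [8.9, 2.4, -0.4]
gripper_width: 0.0232
grasp_force: 61.9
```

Run:
```python
from h import *
import cv2
s=bot.observe();c=bot.capture("wrist");print(s["position"],s["ee_rot"])
cv2.imwrite("pics/w3.png",c["image"][:,:,::-1])
cv2.imwrite("pics/w3c.png",cv2.resize(c["image"][130:250,190:310,::-1],None,fx=5,fy=5,interpolation=cv2.INTER_CUBIC))
```

```text
[ 0.48243771 -0.0137218   0.08969186] [1.79410909e+02 3.53858302e-02 9.75577508e+01]
```

View pics/w3c.png

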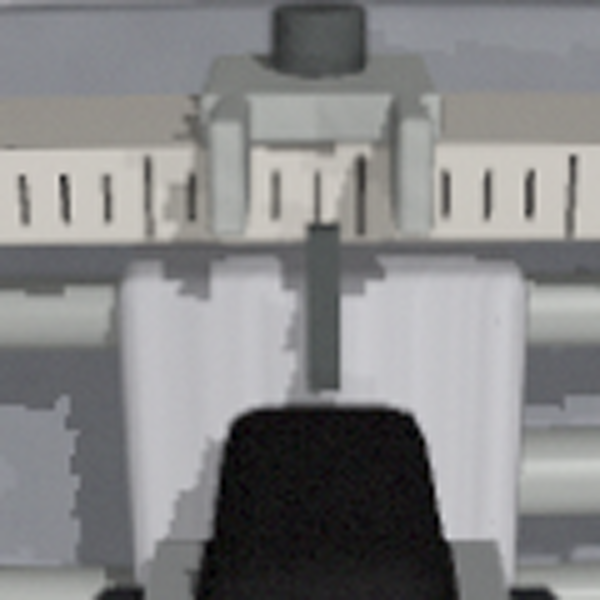

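The pointer (322) stands midway between the prongs (228 and 415) and is held steady at 62 N grip. I'm handing the job in.

```bash
python3 -c "
from workcell import bot
print(bot.close_job())"
```

```text
the job is handed in; nothing more can be done
None
```

The job is handed in: I pressed the treadle to its stop and it came back up, and the gripper is holding the slide with the pointer centred between the fork's prongs, though the hand-in returned no verdict.

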